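# Tighten the bottle clamp with its ratchet handle

## Robot

A 6-joint arm with a two-finger parallel gripper is mounted at the origin on a cart in front of the work surface, level with it; the furniture and walls round the work are solid. World frame = base frame: x ahead of the robot, y to its left, z up, the work surface at z = 0. Lengths are in mm, angles in rad, forces in N, time in s.
With the tool pointing down it reaches from about 275 to 1000 mm from the base axis. Payload 8.4 kg.
Tool frame: the origin (TCP) lies midway between the tips of the shut fingers; the grasp point (between the pads) lies 19 mm behind it; z points along the fingers, y is the line along which they close (so a half turn about z gives the same grasp; the last joint's range is limited). The gripper opens to 85 mm and grips with 20 to 120 N. Pads are 22 mm wide; open, the fingers measure 114 mm over their backs; the gripper's body (76 mm by 85 mm) begins 54 mm behind the grasp point. The pads swing forward as they close: fully open they stand 13 mm farther back than shut.
Start: joints at [1.231, 0.353, 1.633, -0, 1.155, -0.002], TCP at [207.131, 589.682, 231.281] pointing down, gripper open.
Joint ranges: [-2.63, 2.63], [-0.92, 2.1], [0.06, 2.66], [-1.3, 4.44], [0, 2.69], [-3.02, 3.02]. Speed limits (rad/s): [2.22, 2.22, 2.79, 3.14, 3.14, 3.14].

## Interface

Orientations are given as [roll, pitch, yaw] about the fixed x, y, z axes, in that order (R = Rz(yaw) Ry(pitch) Rx(roll)).
In Python, from rig import r gives the robot as it stands.
- The arm moves only by the tool servo_tool, never from a script. Its argument "deltas" is a list of rows, each an object of numbers: "x", "y", "z": the shift along the world's x, y, z in mm; "rx", "ry", "rz": the turn, a rotation vector about the world's x, y, z in rad; "gripper": the gripper's target within -1 to 1 (fully open at 1, half-way at 0, shut at -1). A call has 1 to 10 rows; each row is the pose to reach, as a shift and turn from the pose commanded when the call began; what a row does not reach only later rows make up. A row lasts 1/10 s, in which the tool goes at most 50 mm and 8.59 degrees, less where a joint would pass 70% of its speed; a pose out of reach is approached as far as the arm can. A call with a gripper value outside its range is refused whole. The fingers move at their own pace and stop on an object; "newtons" is the grip in N (left out, the last holds). Time passes only in rows, so rows that repeat a pose let the fingers close. It gives the time, the measured TCP pose, the force, the opening and the grip force at its end, in the units of the state.
- r.sense(): the state, without advancing time (a new reading comes with each control period).
- r.grab_frame(name): name is "scene" or "top" or "wrist"; returns the picture (420x560x3 uint8, blue, green, red); there is no depth.
- r.camera_params(name): a dict with "mtx" (3x3 intrinsics, pixels), "eye" and "orientation" of the camera in the world. Camera axes: x right, y down, z forward; pixel columns grow to the right and rows downward; lengths in mm; the calibration is good to about 2 mm. The wrist camera is an equidistant fisheye: a pixel r from the principal point sees the ray r / f radians off the axis. A picture is of the moment at which its call begins: read the wrist's pose just before it. camera_params takes no time and is no camera call; for the wrist camera it gives the pose at the moment of the call.
- r.sign_off(): hands the job in; it is judged then, once.
Trained networks look in the newest picture that a camera, given by its name, has taken for a name from the list of things; names that differ only in an ending like _2 or _b are one class to them, and where a whole thing is asked for, a point or a joint stands for the part that bears it (a point fixed in the world has none). Each returns a list of dicts, best first, with "conf" (0 to 1); they miss things now and then, are a little off and sometimes report something else, mostly with a low value. They report only what shows in the picture. A call takes as long as a camera call. They do not tell look-alikes from the thing itself.
- r.recognise(name, camera): "box" ([left, top, width, height] in pixels, round what is visible of it).
The state is a dict: "clock": time; "qpos": joint angles; "qvel": joint speeds; "joint_efforts": joint torques, N m; "eef_pos": TCP position; "tcp_rot": TCP orientation; "contact_force": force on the tool from outside, world axes, zero at the start; "wrist_torque": the same for the moment, N m; "opening": opening from 0.0 (shut) to 1.0 (fully open); "grasp_force": force on a finger pad.
Only numpy, scipy, OpenCV 4.12 (cv2) and the standard library are available. Lean on these libraries where they do the work, as an engineer would, in place of code of your own. Each camera call takes 0.05 s, during which the arm holds its last target. There are 200 camera calls.

## Task

The half bottle stands loose in the bench clamp; close the clamp on it with the ratchet handle so that it can be uncorked. One swing of the handle is not enough: lift the handle off its serrations, swing it well back, let it drop into the serrations again and turn on clockwise until the push at the knob has risen to about 10 N, roughly twice what it takes while the jaw runs free - much more would crack the glass. Move the clamp by its handle only, do not touch the bottle, leave the stopper and pourer in front of it alone, and finish with the handle let go and fully down in its serrations.

Things in the scene. Friction and masses are not known exactly. Their poses are not given: they have to be found in the camera images.
- bottle_clamp: dark iron bench clamp fixed to the table, base plate 100 x 300 x 12 mm. Origin: centre of the underside; long side along y (left as the robot sees it), front -x. At y = -90 mm a gear housing 66 x 66 x 50 mm carries the ratchet handle; at y = +65 mm the bottle stands on the plate between a fixed V jaw (left of it, 82 mm high) and the moving jaw (right of it, 75 mm high)
- pivot (a point): point on the upright axis of the ratchet handle, 112 mm above the table (mid height of the knob); axes as the clamp's. The post on this axis ends in a 24 mm nut, 100 mm above the table. Below the handle sits the serrated crown, 18 upright teeth round the turn (one every 0.35 rad, up to 0.15 rad of play), whose turning moves the jaw 8 mm per rad and alone takes 0.45 N m, about 5.5 N at the knob
- knob (a point): centre of the knob: upright black cylinder 20 mm in diameter, 84 to 134 mm above the table, at the end of an aluminium arm, 85 mm from the pivot axis; this point is 112 mm above the table with the handle down, and rises with it. The arm, a 13 mm bar, meets the knob from the pivot side, its top 89 mm or less above the table. The knob is fixed to the arm but can turn between fingers
- handle_turn (a joint): angle of the handle about the pivot, rad: 0 = arm points to the clamp's front (-x), growing clockwise seen from above (knob goes left, towards the bottle), which tightens. Swings only from -1.13 to 0.61 (stops); starts at -0.2 to 0.1, too near the stop to get tight: 0.9 to 1.6 rad of driven turning are needed in all. Seated, it drives the crown both ways: turned back unlifted it opens the clamp
- handle_lift (a joint): how far the handle is raised, m: 0 = fully down in the serrations, 0.004 = on the tips of the teeth, above that free to swing, 0.010 = upper stop. Spring and weight press it down with 6 to 8.5 N. Let go between teeth it drops in; over teeth it stays on the tips, driving nothing, until turned on (under 0.35 rad) without being gripped tight, when it drops in. It may start in either state
- moving_jaw: iron block with a rubber pad, driven along the clamp's y to the bottle. The pad's face is at this origin's y, 50 mm wide, 22 to 72 mm above the table, at first 4 to 8 mm from the bottle. Stays put when the handle is let go (above about 55 N it relaxes to that). Each 10 N of squeeze adds about 0.95 N at the knob: 10 N there is 45 N of squeeze, some 0.4 rad past first touch; standing still, the knob reads about 1.5 N less
- half_bottle_1: full dark half bottle, 62 mm in diameter, 243 mm tall, 0.72 kg, standing loose on the clamp's base plate; origin at the centre of its underside. It may slide by a few mm into the V jaw
- bottle_stopper_1: bottle stopper of cork with a pale turned wooden knob, 30 mm in diameter, 53 mm tall, standing in front of the clamp; origin under its centre
- pourer: steel pourer with a cork, 28 mm in diameter, 61 mm tall, standing in front of the clamp; origin under its centre
There are look-alikes about, which are no part of the job. What is shaped like the pourer but orange is not meant. What is shaped like the bottle_stopper_1 but orange is not meant.

How it is judged (in metres and radians):
On the way, in this order (a step that is already met when the one before it is completed fails the run):
1. the handle is lifted clear of its serrations (more than 5 mm) (value of joint handle_lift above 0.005 m), for 0.2 s.
2. the bottle is squeezed by the moving jaw with more than 25 N (contact force between moving_jaw and half_bottle_1 above 25 N), for 0.2 s.
At the end, for the whole second after the job is handed in: the moving jaw squeezes the bottle with 25 to 75 N, the bottle stands upright (within 0.1 rad) and at rest, the handle is down in its serrations (raised less than 1.5 mm) and let go, and the stopper and pourer still stand (contact force between moving_jaw and half_bottle_1 between 25 and 75 N and value of joint handle_lift below 0.0015 m and angle between each of half_bottle_1, bottle_stopper_1, pourer's own z axis and vertical below 0.1 rad and linear speed of half_bottle_1 below 0.01 m/s); the robot touches nothing.
It fails at once if the bottle is squeezed with more than 95 N (cracked) (contact force between moving_jaw and half_bottle_1 above 95 N).
It fails at once if the bottle tips by more than 0.2 rad (angle between half_bottle_1's own z axis and vertical above 0.2 rad).
It fails at once if the robot pushes the bottle (over 2 N) (contact force between any of the arm, the fingers and half_bottle_1 above 2 N).
It fails at once if the robot pushes the moving jaw itself (over 5 N) (contact force between any of the arm, the fingers and moving_jaw above 5 N).
It fails at once if the stopper or pourer is shifted by more than 20 mm (distance of any of bottle_stopper_1, pourer from where it was at the start of the episode above 0.02 m).
It also fails if it takes over 64 s, if anything falls off the work surface, if the arm or the gripper's body presses on something with over 40 N, if the wrist force passes 120 N, or if a joint passes its speed limit or range.

## Working session

There is one attempt and no reset: what is moved stays moved. The work goes in short steps, Python scripts to look and compute and a tool call to move; the robot and the scene stay as the last step left them, time stands still between calls to the robot, and variables do not carry over. Pictures are saved under pics/ and viewed, at most 10 in all, crops included, and the job is handed in when it is done.

Besides the shell and the picture viewer there is one more tool, called after ">>>" as name(argument=value, ...) on one line, values as JSON. servo_tool: Moves the arm, as the interface text tells. Its arguments: {"type":"object","properties":{"deltas":{"type":"array","items":{"type":"object","properties":{"x":{"type":"number"},"y":{"type":"number"},"z":{"type":"number"},"rx":{"type":"number"},"ry":{"type":"number"},"rz":{"type":"number"},"gripper":{"type":"number"}}}},"newtons":{"type":"number"}},"required":["deltas"]}

```bash
mkdir -p pics; ls
python3 - <<'E'
from rig import r
import cv2,numpy as np
s=r.sense();print({k:np.round(v,3).tolist() for k,v in s.items()})
ims=[]
for c in("scene","top"):
    im=r.grab_frame(c);ims.append(im);cv2.imwrite(f"pics/{c}0.png",im)
    p=r.camera_params(c);print(c,p)
    for n in("bottle_clamp","knob","pivot","moving_jaw","half_bottle_1","bottle_stopper_1","pourer"):
        try:print(n,[(d['box'],round(d['conf'],2)) for d in r.recognise(n,c)][:4])
        except Exception as e:print(n,e)
E
```

```text
pics
{'clock': 0.0, 'qpos': [1.231, 0.354, 1.634, -0.0, 1.155, -0.002], 'qvel': [-0.0, 0.001, 0.0, 0.002, 0.0, -0.001], 'joint_efforts': [-0.002, -60.525, -34.207, -0.0, 0.009, -0.0], 'eef_pos': [206.983, 589.243, 230.58], 'tcp_rot': [-3.14, 0.0, 2.804], 'contact_force': [-0.805, -0.392, -0.046], 'wrist_torque': [-0.028, -0.016, 0.014], 'grasp_force': 0.0, 'opening': 1.001}
scene {'mtx': array([[425.67908098,   0.        , 273.67379995],
       [  0.        , 425.67908098, 209.12871296],
       [  0.        ,   0.        ,   1.        ]]), 'eye': array([ 67.01900432, 485.31371812, 577.22871382]), 'orientation': array([-2.1485817 , -0.01570581, -2.49585217])}
bottle_clamp [([190.6, 175.8, 128.7, 103.9], 0.71)]
knob [([269.6, 176.0, 52.6, 28.4], 0.94)]
pivot [([190.2, 176.3, 126.0, 100.6], 0.9), ([253.7, 248.6, 15.2, 25.7], 0.27)]
moving_jaw [([246.6, 207.2, 31.7, 27.4], 0.88), ([211.6, 138.5, 35.8, 112.0], 0.68)]
half_bottle_1 [([213.4, 138.9, 32.2, 110.8], 0.85)]
bottle_stopper_1 [([276.6, 263.7, 15.2, 27.5], 0.82), ([252.8, 248.3, 15.5, 26.4], 0.59)]
pourer [([227.4, 262.9, 14.1, 29.0], 0.79), ([201.3, 285.4, 18.1, 29.5], 0.61)]
top {'mtx': array([[406.88265963,   0.        , 274.59141746],
       [  0.        , 406.88265963, 209.13585054],
       [  0.        ,   0.        ,   1.        ]]), 'eye': array([352.45688694, -92.10749409, 910.77214576]), 'orientation': array([-2.93417621e+00, -1.81440567e-03, -1.38210905e+00])}
bottle_clamp [([227.3, 168.7, 140.9, 82.0], 0.63)]
knob [([328.1, 194.3, 29.7, 59.6], 0.78)]
pivot [([231.5, 168.7, 135.0, 83.2], 0.81)]
moving_jaw [([288.4, 180.4, 35.5, 36.4], 0.61)]
half_bottle_1 [([249.9, 224.3, 15.1, 13.6], 0.71), ([252.6, 154.5, 34.2, 56.2], 0.61)]
bottle_stopper_1 [([237.7, 256.3, 19.3, 11.3], 0.71), ([247.7, 223.5, 16.9, 15.9], 0.67)]
pourer [([188.5, 214.4, 13.5, 12.6], 0.62)]
```

Run:
```python
import cv2,numpy as np
a=cv2.imread("pics/scene0.png")[120:330,150:370];b=cv2.imread("pics/top0.png")[140:290,170:390]
a=cv2.resize(a,(420,400),interpolation=2);b=cv2.resize(b,None,fx=3.6,fy=3.6,interpolation=2)
cv2.imwrite("pics/a.png",cv2.resize(cv2.imread("pics/scene0.png")[120:330,150:370],None,fx=2.8,fy=2.8,interpolation=2));cv2.imwrite("pics/b.png",b)
```

```text
(no output)
```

View pics/a.png

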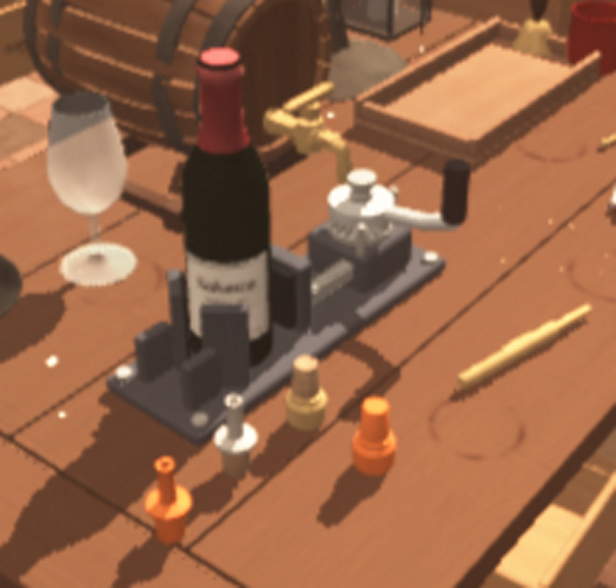

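View pics/b.png

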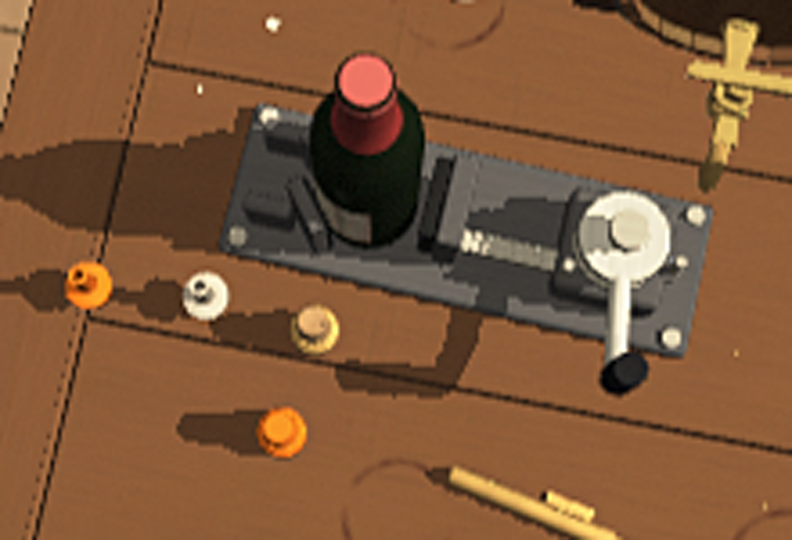

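The top picture shows the clamp with its nut at crop (628,230), which is px (344,204), and the knob top at (627,368), which is px (344,242). The bottle is at px (272,164). The real stopper is at (258,231) and the real pourer at (227,222). The orange pourer at (195,219) and orange stopper at (248,260) are look-alikes and are not used. There is only one black knob on an aluminium arm, so that is the target. Next I'll triangulate.

```bash
cat > h.py <<'E'
import numpy as np
from rig import r
from scipy.spatial.transform import Rotation as R
def ray(c,uv):
    p=r.camera_params(c);M=R.from_euler('xyz',p['orientation']).as_matrix()
    return p['eye'],M@np.linalg.solve(p['mtx'],[*uv,1.])
def atz(c,uv,z):
    e,d=ray(c,uv);return e+d*(z-e[2])/d[2]
E
python3 - <<'E'
from h import *
f=lambda x,y:(170+x/3.6,140+y/3.6)
g=lambda x,y:(150+x/2.8,120+y/2.8)
for n,uv,z in[("nut",f(628,228),100),("knobtop",f(628,366),134),("c1",f(256,104),12),("c2",f(712,208),12),("c3",f(685,356),12),("c4",f(220,250),12),("bottletop",f(366,82),255),("stopper",f(314,330),25),("pourer",f(205,297),25)]:
    print(n,atz("top",uv,z).round(1))
for n,uv,z in[("nut",g(362,178),100),("knobtop",g(456,165),134),("knobmid",g(455,192),112),("c2right",g(445,262),12),("c4",g(195,440),12),("c1",g(108,383),12),("bottletop",g(221,57),255)]:
    print(n,atz("scene",uv,z).round(1))
E
```

```text
nut [ 559.  -199.4  100. ]
knobtop [ 475.8 -206.5  134. ]
c1 [617.2  35.3  12. ]
c2 [ 604.2 -261.2   12. ]
c3 [ 507.9 -258.1   12. ]
c4 [519.4  38.   12. ]
bottletop [565.8 -47.5 255. ]
stopper [478.9 -30.7  25. ]
pourer [486.4  39.   25. ]
nut [ 555.3 -196.3  100. ]
knobtop [ 476.1 -208.8  134. ]
knobmid [ 473.7 -206.4  112. ]
c2right [ 503.6 -249.4   12. ]
c4 [518.3  46.5  12. ]
c1 [611.1  40.6  12. ]
bottletop [563.9 -46.  255. ]
```

>>> servo_tool(deltas=[{"x": 15,"y": -45,"rz": -0.14},{"x": 30,"y": -90,"rz": -0.28},{"x": 45,"y": -135,"rz": -0.42},{"x": 60,"y": -180,"rz": -0.56},{"x": 75,"y": -225,"rz": -0.7},{"x": 90,"y": -270,"rz": -0.84},{"x": 105,"y": -315,"rz": -0.98},{"x": 120,"y": -360,"rz": -1.12},{"x": 135,"y": -405,"rz": -1.26},{"x": 150,"y": -450,"rz": -1.4}])

```text
invalid input
```

>>> servo_tool(deltas=[{"x": 8,"y": -40,"rz": -0.13},{"x": 16,"y": -80,"rz": -0.26},{"x": 26,"y": -120,"rz": -0.4},{"x": 40,"y": -160,"rz": -0.53},{"x": 54,"y": -200,"rz": -0.66},{"x": 68,"y": -240,"rz": -0.8},{"x": 85,"y": -280,"rz": -0.93},{"x": 102,"y": -320,"rz": -1.06},{"x": 119,"y": -346,"z": -10,"rz": -1.2},{"x": 119,"y": -346,"z": -20,"rz": -1.31}])

```text
invalid input
```

Run:
```python
from h import *
import cv2
s=r.sense();print({k:np.round(v,3).tolist() for k,v in s.items()})
im=r.grab_frame("wrist");print(r.camera_params("wrist"));print(r.recognise("knob","wrist"))
cv2.imwrite("pics/w1.png",im);cv2.imwrite("pics/t1.png",r.grab_frame("top"));print(r.recognise("knob","top"))
```

```text
{'clock': 0.8, 'qpos': [1.231, 0.353, 1.633, -0.0, 1.155, -0.002], 'qvel': [0.0, 0.0, 0.001, -0.001, -0.002, -0.001], 'joint_efforts': [-0.001, -60.509, -34.243, -0.0, 0.001, -0.0], 'eef_pos': [207.106, 589.662, 231.276], 'tcp_rot': [-3.142, 0.0, 2.804], 'contact_force': [0.11, 0.635, 0.798], 'wrist_torque': [-0.002, -0.016, 0.019], 'grasp_force': 0.0, 'opening': 1.003}
{'mtx': array([[325.1922621 ,   0.        , 277.54183689],
       [  0.        , 325.1922621 , 207.75002504],
       [  0.        ,   0.        ,   1.        ]]), 'eye': array([127.21068993, 617.54583047, 373.10891752]), 'orientation': array([ 2.80649598e+00, -9.51145896e-04,  1.23283551e+00])}
[{'box': [0.0, 406.0, 26.8, 14.0], 'conf': 0.54}]
[{'box': [326.1, 196.9, 28.4, 57.9], 'conf': 0.63}]
```

View pics/w1.png

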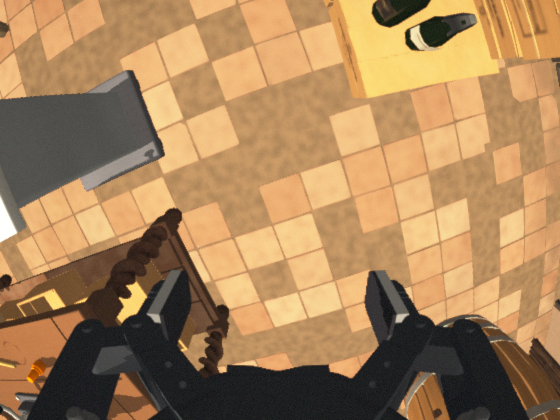

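The wrist picture shows only floor, the table edge at lower left and a barrel at lower right. The moves were refused as invalid input, so the arm hasn't moved. I'll retry one row with every field filled in.

>>> servo_tool(deltas=[{"x": 15,"y": -45,"z": 0,"rx": 0,"ry": 0,"rz": -0.14,"gripper": 1}])

```text
clock: 1.1
eef_pos: [221.6, 548.0, 231.2]
tcp_rot: [3.139, -0.001, 2.665]
contact_force: [1.1, 0.4, 0.4]
opening: 1.002
grasp_force: 0.0
```

>>> servo_tool(deltas=[{"x": 15,"y": -45,"z": 0,"rx": 0,"ry": 0,"rz": -0.14,"gripper": 1},{"x": 30,"y": -90,"z": 0,"rx": 0,"ry": 0,"rz": -0.28,"gripper": 1},{"x": 45,"y": -135,"z": 0,"rx": 0,"ry": 0,"rz": -0.42,"gripper": 1},{"x": 60,"y": -180,"z": 0,"rx": 0,"ry": 0,"rz": -0.56,"gripper": 1},{"x": 75,"y": -225,"z": 0,"rx": 0,"ry": 0,"rz": -0.7,"gripper": 1},{"x": 90,"y": -270,"z": 0,"rx": 0,"ry": 0,"rz": -0.84,"gripper": 1},{"x": 105,"y": -315,"z": 0,"rx": 0,"ry": 0,"rz": -0.98,"gripper": 1},{"x": 120,"y": -360,"z": 0,"rx": 0,"ry": 0,"rz": -1.12,"gripper": 1},{"x": 135,"y": -405,"z": 0,"rx": 0,"ry": 0,"rz": -1.26,"gripper": 1}])

```text
clock: 2.0
eef_pos: [357.5, 138.0, 231.7]
tcp_rot: [3.141, -0.001, 1.398]
contact_force: [1.2, 0.6, 0.1]
opening: 1.003
grasp_force: 0.0
```

>>> servo_tool(deltas=[{"x": 8,"y": -40,"z": 0,"rx": 0,"ry": 0,"rz": -0.13,"gripper": 1},{"x": 16,"y": -80,"z": 0,"rx": 0,"ry": 0,"rz": -0.26,"gripper": 1},{"x": 26,"y": -120,"z": 0,"rx": 0,"ry": 0,"rz": -0.4,"gripper": 1},{"x": 40,"y": -160,"z": 0,"rx": 0,"ry": 0,"rz": -0.53,"gripper": 1},{"x": 54,"y": -200,"z": 0,"rx": 0,"ry": 0,"rz": -0.66,"gripper": 1},{"x": 68,"y": -240,"z": 0,"rx": 0,"ry": 0,"rz": -0.8,"gripper": 1},{"x": 85,"y": -280,"z": 0,"rx": 0,"ry": 0,"rz": -0.93,"gripper": 1},{"x": 102,"y": -320,"z": 0,"rx": 0,"ry": 0,"rz": -1.06,"gripper": 1},{"x": 119,"y": -346,"z": -10,"rx": 0,"ry": 0,"rz": -1.2,"gripper": 1},{"x": 119,"y": -346,"z": -20,"rx": 0,"ry": 0,"rz": -1.31,"gripper": 1}])

```text
clock: 3.0
eef_pos: [478.4, -209.8, 211.4]
tcp_rot: [3.14, -0.002, 0.086]
contact_force: [-0.6, 0.2, -0.8]
opening: 1.0
grasp_force: 0.0
```

Run:
```python
from h import *
import cv2
s=r.sense();print({k:np.round(v,3).tolist() for k,v in s.items()})
im=r.grab_frame("wrist");print(r.camera_params("wrist"));print(r.recognise("knob","wrist"))
cv2.imwrite("pics/w2.png",im)
```

```text
{'clock': 3.0, 'qpos': [-0.416, 0.214, 1.874, -0.001, 1.051, 1.07], 'qvel': [0.034, 0.085, 0.171, 0.014, -0.197, 1.098], 'joint_efforts': [-2.034, -47.728, -34.626, -0.265, 0.129, -1.926], 'eef_pos': [478.377, -209.837, 211.403], 'tcp_rot': [3.14, -0.002, 0.086], 'contact_force': [-0.592, 0.17, -0.765], 'wrist_torque': [-0.003, 0.051, 0.029], 'grasp_force': 0.0, 'opening': 1.0}
{'mtx': array([[325.1922621 ,   0.        , 277.54183689],
       [  0.        , 325.1922621 , 207.75002504],
       [  0.        ,   0.        ,   1.        ]]), 'eye': array([ 561.1380126 , -201.31698818,  351.07115434]), 'orientation': array([ 2.80595607e+00,  1.35700780e-03, -1.49049926e+00])}
[{'box': [236.2, 73.0, 68.1, 162.7], 'conf': 0.81}]
```

View pics/w2.png

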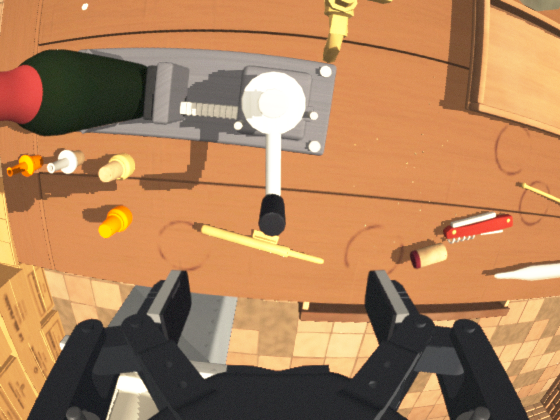

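The wrist picture shows the arm running from the nut at (275,103) to the knob, whose top face is at (271,222). The knob lies between and ahead of the open fingers. Next I'll locate both points with the fisheye model.

```bash
cat >> h.py <<'E'
def fish(uv,z,eye,ori,K):
    v=np.array([uv[0]-K[0,2],uv[1]-K[1,2]]);rr=np.hypot(*v);t=rr/K[0,0]
    d=R.from_euler('xyz',ori).as_matrix()@np.array([*(np.sin(t)*v/rr),np.cos(t)]);return eye+d*(z-eye[2])/d[2]
E
python3 - <<'E'
from h import *
p=r.camera_params("wrist");K=p['mtx']
e=np.array([ 561.138, -201.317,351.07]);o=[2.80595607e+00,1.357e-03,-1.4905]
for n,uv,z in[("nut",(275,102),100),("knobtop",(271.5,221),134),("knobbot",(271,232),134),("arm",(273,196),86),("stop",(124,161),53),("pour",(72,160),55),("c",(325,154),12),("c",(336,64),12)]: print(n,fish(uv,z,e,o,K).round(1))
print(r.sense()['eef_pos'],r.sense()['tcp_rot'])
E
```

```text
nut [ 558.3 -199.3  100. ]
knobtop [ 475.2 -203.6  134. ]
knobbot [ 466.6 -203.9  134. ]
arm [ 479.2 -203.7   86. ]
stop [494.6 -51.6  53. ]
pour [494.2  13.2  55. ]
c [ 507.4 -255.7   12. ]
c [ 603.6 -257.6   12. ]
[ 475.39102352 -206.71683754  209.89197174] [-3.14022602e+00  2.33341620e-03  9.08507283e-02]
```

>>> servo_tool(newtons=40, deltas=[{"x": -1.5,"y": 1,"z": -40,"rx": 0,"ry": 0,"rz": 0,"gripper": 1},{"x": -1.5,"y": 1,"z": -80,"rx": 0,"ry": 0,"rz": 0,"gripper": 0},{"x": -1.5,"y": 1,"z": -105,"rx": 0,"ry": 0,"rz": 0,"gripper": 0},{"x": -1.5,"y": 1,"z": -114,"rx": 0,"ry": 0,"rz": 0,"gripper": -0.3},{"x": -1.5,"y": 1,"z": -114,"rx": 0,"ry": 0,"rz": 0,"gripper": -0.3},{"x": -1.5,"y": 1,"z": -114,"rx": 0,"ry": 0,"rz": 0,"gripper": -0.3}])

```text
clock: 3.7
eef_pos: [475.5, -205.4, 98.6]
tcp_rot: [3.141, -0.001, 0.095]
contact_force: [0.6, -0.0, 0.7]
opening: 0.347
grasp_force: 0.0
```

>>> servo_tool(newtons=40, deltas=[{"x": 0,"y": 0,"z": 0,"rx": 0,"ry": 0,"rz": 0,"gripper": -1},{"x": 0,"y": 0,"z": 0,"rx": 0,"ry": 0,"rz": 0,"gripper": -1},{"x": 0,"y": 0,"z": 0,"rx": 0,"ry": 0,"rz": 0,"gripper": -1},{"x": 0,"y": 0,"z": 0,"rx": 0,"ry": 0,"rz": 0,"gripper": -1}])

```text
clock: 4.1
eef_pos: [475.5, -205.7, 98.5]
tcp_rot: [3.141, -0.002, 0.094]
contact_force: [-0.4, 0.7, 7.4]
opening: 0.222
grasp_force: 39.3
```

>>> servo_tool(deltas=[{"x": 0,"y": 0,"z": 2,"rx": 0,"ry": 0,"rz": 0,"gripper": -1},{"x": 0,"y": 0,"z": 4,"rx": 0,"ry": 0,"rz": 0,"gripper": -1},{"x": 0,"y": 0,"z": 6,"rx": 0,"ry": 0,"rz": 0,"gripper": -1},{"x": 0,"y": 0,"z": 6,"rx": 0,"ry": 0,"rz": 0,"gripper": -1}])

```text
clock: 4.5
eef_pos: [475.6, -205.6, 103.5]
tcp_rot: [3.141, -0.002, 0.094]
contact_force: [5.9, -0.7, -8.0]
opening: 0.221
grasp_force: 39.3
```

>>> servo_tool(deltas=[{"x": 0,"y": 0,"z": 2.5,"rx": 0,"ry": 0,"rz": 0,"gripper": -1},{"x": 0,"y": 0,"z": 2.5,"rx": 0,"ry": 0,"rz": 0,"gripper": -1},{"x": 0,"y": 0,"z": 2.5,"rx": 0,"ry": 0,"rz": 0,"gripper": -1}])

```text
clock: 4.8
eef_pos: [475.7, -205.4, 105.5]
tcp_rot: [3.141, -0.002, 0.094]
contact_force: [7.3, -0.0, -12.7]
opening: 0.221
grasp_force: 41.0
```

```bash
cat > arc.py <<'E'
import sys,numpy as np
# knob radius 85 about pivot; print deltas from phi0 in steps
P=(558.5,-199.7)
def k(f):return np.array([-85*np.cos(f),85*np.sin(f)])
f0,f1,n=float(sys.argv[1]),float(sys.argv[2]),int(sys.argv[3])
for f in np.linspace(f0,f1,n+1)[1:]: print(round(f,3),(k(f)-k(f0)).round(1),"rz",round(f0-f,3))
print("tangent",np.sin(f1),np.cos(f1))
E
python3 arc.py -0.07 -1.05 10
```

```text
-0.168 [ 1.  -8.3] rz 0.098
-0.266 [  2.8 -16.4] rz 0.196
-0.364 [  5.4 -24.3] rz 0.294
-0.462 [  8.7 -31.9] rz 0.392
-0.56 [ 12.8 -39.2] rz 0.49
-0.658 [ 17.5 -46. ] rz 0.588
-0.756 [ 22.9 -52.4] rz 0.686
-0.854 [ 28.9 -58.1] rz 0.784
-0.952 [ 35.5 -63.3] rz 0.882
-1.05 [ 42.5 -67.8] rz 0.98
tangent -0.867423225594017 0.49757104789172696
```

>>> servo_tool(deltas=[{"x": 2,"y": -8.3,"z": -1,"rx": 0,"ry": 0,"rz": 0.1,"gripper": -1},{"x": 3.8,"y": -16.4,"z": -1,"rx": 0,"ry": 0,"rz": 0.2,"gripper": -1},{"x": 6.4,"y": -24.3,"z": -1,"rx": 0,"ry": 0,"rz": 0.3,"gripper": -1},{"x": 9.7,"y": -31.9,"z": -1,"rx": 0,"ry": 0,"rz": 0.39,"gripper": -1},{"x": 13.8,"y": -39.2,"z": -1,"rx": 0,"ry": 0,"rz": 0.49,"gripper": -1},{"x": 18.5,"y": -46,"z": -1,"rx": 0,"ry": 0,"rz": 0.59,"gripper": -1}])

```text
clock: 5.4
eef_pos: [493.4, -251.2, 104.3]
tcp_rot: [-3.141, -0.001, 0.687]
contact_force: [5.3, 3.2, -9.1]
opening: 0.224
grasp_force: 41.5
```

>>> servo_tool(deltas=[{"x": 6.4,"y": -5.4,"z": 0,"rx": 0,"ry": 0,"rz": 0.1,"gripper": -1},{"x": 12.4,"y": -11.1,"z": 0,"rx": 0,"ry": 0,"rz": 0.2,"gripper": -1},{"x": 19,"y": -16.3,"z": 0,"rx": 0,"ry": 0,"rz": 0.29,"gripper": -1},{"x": 24.5,"y": -20,"z": 0,"rx": 0,"ry": 0,"rz": 0.37,"gripper": -1},{"x": 24.5,"y": -20,"z": 0,"rx": 0,"ry": 0,"rz": 0.37,"gripper": -1}])

```text
clock: 5.9
eef_pos: [517.2, -271.3, 104.0]
tcp_rot: [-3.14, 0.0, 1.055]
contact_force: [0.4, -0.8, -8.0]
opening: 0.225
grasp_force: 41.5
```

>>> servo_tool(deltas=[{"x": 0,"y": 0,"z": -2,"rx": 0,"ry": 0,"rz": 0,"gripper": -1},{"x": 0,"y": 0,"z": -4,"rx": 0,"ry": 0,"rz": 0,"gripper": -1},{"x": 0,"y": 0,"z": -4,"rx": 0,"ry": 0,"rz": 0,"gripper": -0.4},{"x": 0,"y": 0,"z": -6,"rx": 0,"ry": 0,"rz": 0,"gripper": -0.4},{"x": 0,"y": 0,"z": -6,"rx": 0,"ry": 0,"rz": 0,"gripper": -0.4}])

```text
clock: 6.4
eef_pos: [517.9, -271.3, 99.2]
tcp_rot: [3.141, -0.0, 1.053]
contact_force: [-0.8, -0.4, -1.0]
opening: 0.303
grasp_force: 0.0
```

```bash
python3 arc.py -1.05 -0.5 6;python3 arc.py -0.5 0 5;python3 arc.py 0 0.6 6
```

```text
-0.958 [-6.6  4.2] rz -0.092
-0.867 [-12.7   8.9] rz -0.183
-0.775 [-18.4  14.3] rz -0.275
-0.683 [-23.6  20.1] rz -0.367
-0.592 [-28.3  26.3] rz -0.458
-0.5 [-32.3  33. ] rz -0.55
tangent -0.479425538604203 0.8775825618903728
-0.4 [-3.7  7.7] rz -0.1
-0.3 [-6.6 15.6] rz -0.2
-0.2 [-8.7 23.9] rz -0.3
-0.1 [-10.   32.3] rz -0.4
0.0 [-10.4  40.8] rz -0.5
tangent 0.0 1.0
0.1 [0.4 8.5] rz -0.1
0.2 [ 1.7 16.9] rz -0.2
0.3 [ 3.8 25.1] rz -0.3
0.4 [ 6.7 33.1] rz -0.4
0.5 [10.4 40.8] rz -0.5
0.6 [14.8 48. ] rz -0.6
tangent 0.5646424733950354 0.8253356149096783
```

>>> servo_tool(deltas=[{"x": -6.6,"y": 4.2,"z": 0,"rx": 0,"ry": 0,"rz": -0.09,"gripper": -0.4},{"x": -12.7,"y": 8.9,"z": 0,"rx": 0,"ry": 0,"rz": -0.18,"gripper": -0.4},{"x": -18.4,"y": 14.3,"z": 0,"rx": 0,"ry": 0,"rz": -0.28,"gripper": -0.4},{"x": -23.6,"y": 20.1,"z": 0,"rx": 0,"ry": 0,"rz": -0.37,"gripper": -0.4}])

```text
clock: 6.8
eef_pos: [495.6, -252.1, 99.6]
tcp_rot: [3.137, -0.002, 0.68]
contact_force: [4.9, -3.0, -2.8]
opening: 0.303
grasp_force: 2.9
```

>>> servo_tool(deltas=[{"x": -4.7,"y": 6.2,"z": 0,"rx": 0,"ry": 0,"rz": -0.09,"gripper": -0.4},{"x": -8.7,"y": 12.9,"z": 0,"rx": 0,"ry": 0,"rz": -0.18,"gripper": -0.4}])

```text
clock: 7.0
eef_pos: [486.8, -239.3, 99.6]
tcp_rot: [3.138, -0.002, 0.5]
contact_force: [4.0, -5.1, -2.6]
opening: 0.302
grasp_force: 2.9
```

>>> servo_tool(deltas=[{"x": -3.7,"y": 7.7,"z": 0,"rx": 0,"ry": 0,"rz": -0.1,"gripper": -0.4},{"x": -6.6,"y": 15.6,"z": 0,"rx": 0,"ry": 0,"rz": -0.2,"gripper": -0.4},{"x": -8.7,"y": 23.9,"z": 0,"rx": 0,"ry": 0,"rz": -0.3,"gripper": -0.4}])

```text
clock: 7.3
eef_pos: [477.9, -215.4, 99.6]
tcp_rot: [3.139, -0.003, 0.2]
contact_force: [3.0, -6.7, -3.4]
opening: 0.301
grasp_force: 3.1
```

>>> servo_tool(deltas=[{"x": -1.3,"y": 8.4,"z": 0,"rx": 0,"ry": 0,"rz": -0.1,"gripper": -0.4},{"x": -1.7,"y": 16.9,"z": 0,"rx": 0,"ry": 0,"rz": -0.2,"gripper": -0.4}])

```text
clock: 7.5
eef_pos: [476.2, -198.5, 99.6]
tcp_rot: [3.139, -0.003, -0.0]
contact_force: [3.5, -5.5, -2.7]
opening: 0.3
grasp_force: 3.1
```

>>> servo_tool(deltas=[{"x": 0.4,"y": 8.5,"z": 0,"rx": 0,"ry": 0,"rz": -0.1,"gripper": -0.4},{"x": 1.7,"y": 16.9,"z": 0,"rx": 0,"ry": 0,"rz": -0.2,"gripper": -0.4}])

```text
clock: 7.7
eef_pos: [478.0, -181.9, 99.6]
tcp_rot: [3.139, -0.004, -0.2]
contact_force: [2.2, -8.9, -4.5]
opening: 0.302
grasp_force: 4.8
```

>>> servo_tool(deltas=[{"x": 2.1,"y": 8.2,"z": 0,"rx": 0,"ry": 0,"rz": -0.1,"gripper": -0.4}])

```text
clock: 7.8
eef_pos: [480.1, -173.9, 99.6]
tcp_rot: [3.139, -0.004, -0.3]
contact_force: [2.5, -13.1, -4.3]
opening: 0.302
grasp_force: 5.6
```

>>> servo_tool(deltas=[{"x": 0,"y": 0,"z": 0,"rx": 0,"ry": 0,"rz": 0,"gripper": -0.4},{"x": 0,"y": 0,"z": 0,"rx": 0,"ry": 0,"rz": 0,"gripper": -0.4}])

```text
clock: 8.0
eef_pos: [480.1, -173.5, 99.5]
tcp_rot: [3.14, -0.003, -0.296]
contact_force: [0.7, -6.8, -2.2]
opening: 0.3
grasp_force: 3.0
```

Run:
```python
from h import *
import cv2
F=[]
for i in range(5):
    cv2.imwrite(f"pics/s{i}.png",r.grab_frame("scene"));s=r.sense();F.append(s['contact_force'])
print(np.round(F,1),s['clock'],s['eef_pos'])
im=r.grab_frame("wrist");cv2.imwrite("pics/w3.png",im)
```

```text
[[ 1.4 -6.8 -1.3]
 [ 0.6 -6.6 -2.3]
 [ 1.2 -6.4 -2.3]
 [ 1.5 -6.2 -2. ]
 [ 1.4 -7.2 -2.9]] 8.25 [ 480.01617501 -173.65100167   99.5287778 ]
```

View pics/w3.png

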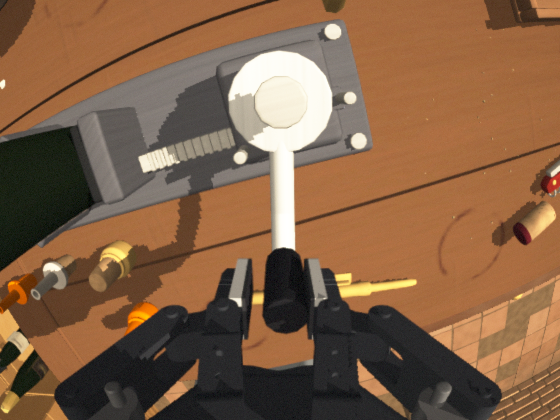

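The picture shows the jaw up against the bottle at about (90,150) and the knob between the fingers at (285,290), pushed by the right finger. Standing force is about 6.2 N, so I'll turn a little further in small steps.

>>> servo_tool(deltas=[{"x": 0.6,"y": 2,"z": 0,"rx": 0,"ry": 0,"rz": -0.025,"gripper": -0.4},{"x": 1.3,"y": 4,"z": 0,"rx": 0,"ry": 0,"rz": -0.05,"gripper": -0.4},{"x": 2.1,"y": 6,"z": 0,"rx": 0,"ry": 0,"rz": -0.075,"gripper": -0.4},{"x": 2.9,"y": 8,"z": 0,"rx": 0,"ry": 0,"rz": -0.1,"gripper": -0.4}])

```text
clock: 8.7
eef_pos: [482.8, -166.6, 99.5]
tcp_rot: [3.139, -0.004, -0.396]
contact_force: [-0.1, -14.5, -2.3]
opening: 0.302
grasp_force: 6.4
```

>>> servo_tool(deltas=[{"x": 0,"y": 0,"z": 0,"rx": 0,"ry": 0,"rz": 0,"gripper": -0.4},{"x": 0,"y": 0,"z": 0,"rx": 0,"ry": 0,"rz": 0,"gripper": -0.4},{"x": 0,"y": 0,"z": 0,"rx": 0,"ry": 0,"rz": 0,"gripper": -0.4}])

```text
clock: 9.0
eef_pos: [482.8, -166.4, 99.5]
tcp_rot: [3.139, -0.004, -0.395]
contact_force: [-0.8, -11.7, -2.5]
opening: 0.298
grasp_force: 5.6
```

>>> servo_tool(deltas=[{"x": -0.5,"y": -1.3,"z": 0,"rx": 0,"ry": 0,"rz": 0,"gripper": -0.4},{"x": -1,"y": -2.6,"z": 0,"rx": 0,"ry": 0,"rz": 0,"gripper": -0.3},{"x": -1,"y": -2.6,"z": 0,"rx": 0,"ry": 0,"rz": 0,"gripper": -0.3},{"x": -1,"y": -2.6,"z": 0,"rx": 0,"ry": 0,"rz": 0,"gripper": -0.3}])

```text
clock: 9.4
eef_pos: [481.2, -167.3, 99.3]
tcp_rot: [3.141, -0.001, -0.396]
contact_force: [0.1, -5.0, 2.1]
opening: 0.348
grasp_force: 1.8
```

Run:
```python
from h import *
import cv2
a=r.grab_frame("scene");print(np.round(r.sense()['contact_force'],1));b=cv2.imread("pics/s4.png")
c=[cv2.resize(i[120:290,180:330],None,fx=2.6,fy=2.6,interpolation=2) for i in(b,a)]
cv2.imwrite("pics/cmp.png",np.hstack(c))
```

```text
[ 0.3 -3.8  1.4]
```

View pics/cmp.png

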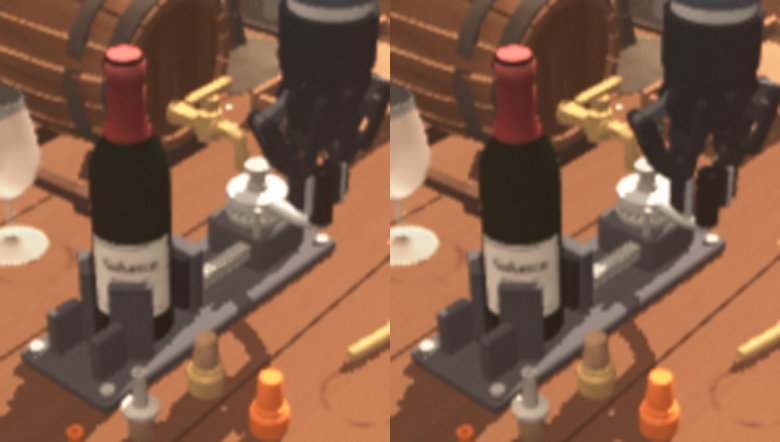

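The bottle stands upright between the jaws, and the stopper and pourer are untouched. The finger still leans lightly on the knob, so I'll back off further.

>>> servo_tool(deltas=[{"x": -0.5,"y": -1.2,"z": 0,"rx": 0,"ry": 0,"rz": 0,"gripper": -0.2},{"x": -1,"y": -2.5,"z": 0,"rx": 0,"ry": 0,"rz": 0,"gripper": -0.2},{"x": -1,"y": -2.5,"z": 0,"rx": 0,"ry": 0,"rz": 0,"gripper": -0.2},{"x": -1,"y": -2.5,"z": 0,"rx": 0,"ry": 0,"rz": 0,"gripper": -0.2}])

```text
clock: 9.85
eef_pos: [479.3, -169.4, 98.6]
tcp_rot: [-3.142, 0.001, -0.396]
contact_force: [-0.4, -1.9, 0.1]
opening: 0.402
grasp_force: 0.8
```

>>> servo_tool(deltas=[{"x": -0.5,"y": -1.5,"z": 0,"rx": 0,"ry": 0,"rz": 0,"gripper": 0},{"x": -1,"y": -2.5,"z": 0,"rx": 0,"ry": 0,"rz": 0,"gripper": 0},{"x": -1,"y": -2.5,"z": 0,"rx": 0,"ry": 0,"rz": 0,"gripper": 0},{"x": -1,"y": -2.5,"z": 0,"rx": 0,"ry": 0,"rz": 0,"gripper": 0},{"x": -1,"y": -2.5,"z": 0,"rx": 0,"ry": 0,"rz": 0,"gripper": 0},{"x": -1,"y": -2.5,"z": 0,"rx": 0,"ry": 0,"rz": 0,"gripper": 0}])

```text
clock: 10.45
eef_pos: [478.6, -172.0, 98.8]
tcp_rot: [-3.142, 0.0, -0.396]
contact_force: [0.3, -0.1, 1.0]
opening: 0.495
grasp_force: 0.0
```

Run:
```python
from h import *
import cv2
p=r.camera_params("wrist");a=r.grab_frame("wrist");s=r.sense();print(np.round(s['contact_force'],1),s['grasp_force'],s['eef_pos'],p['eye'],p['orientation'])
cv2.imwrite("pics/w4.png",a)
```

```text
[ 0.2  1.2 -0. ] 0.0 [ 478.64141149 -171.97101389   98.78027716] [ 557.10934165 -205.00685879  240.58463654] [ 2.80677461e+00  9.83727473e-04 -1.96715660e+00]
```

View pics/w4.png

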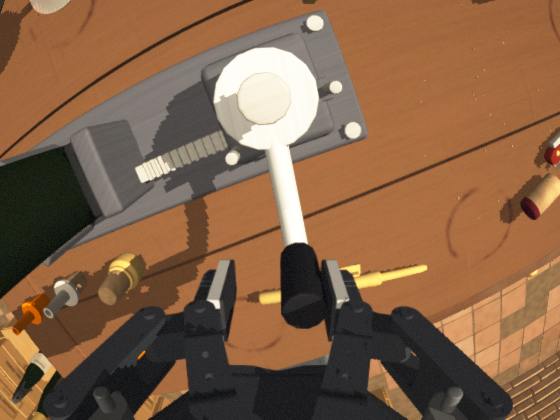

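The right finger sits beside the knob without load. The handle crept back slightly as I let go, which fits a squeeze above 55 N relaxing. I'll do a gentle check push to confirm the hold.

>>> servo_tool(deltas=[{"x": 0.4,"y": 1,"z": 0,"rx": 0,"ry": 0,"rz": 0,"gripper": 0},{"x": 0.8,"y": 2,"z": 0,"rx": 0,"ry": 0,"rz": 0,"gripper": 0},{"x": 0.8,"y": 2,"z": 0,"rx": 0,"ry": 0,"rz": 0,"gripper": 0}])

```text
clock: 10.8
eef_pos: [479.1, -170.0, 98.7]
tcp_rot: [3.141, 0.001, -0.396]
contact_force: [-2.8, -2.2, 1.5]
opening: 0.498
grasp_force: 1.5
```

Run:
```python
from h import *
K=r.camera_params("wrist")['mtx'];e=np.array([557.109,-205.007,240.585]);o=[2.80677461,9.8e-4,-1.96715660]
for n,uv,z in[("nut",(264,98),100),("knob",(303,307),134),("arm mid",(288,205),86)]:
    q=fish(uv,z,e,o,K);print(n,q.round(1))
    print(np.arctan2(q[1]+199.7,558.5-q[0]))
```

```text
nut [ 559.8 -199.7  100. ]
-3.114607826329686
knob [ 479.9 -183.7  134. ]
0.20072143528369998
arm mid [ 506.9 -189.5   86. ]
0.1948571488646377
```

>>> servo_tool(deltas=[{"x": 0.2,"y": 1,"z": 0,"rx": 0,"ry": 0,"rz": 0,"gripper": 0},{"x": 0.2,"y": 1,"z": 0,"rx": 0,"ry": 0,"rz": 0,"gripper": 0}])

```text
clock: 11.0
eef_pos: [479.2, -169.2, 98.7]
tcp_rot: [3.141, 0.001, -0.396]
contact_force: [-4.4, -4.1, 2.2]
opening: 0.502
grasp_force: 2.6
```

>>> servo_tool(deltas=[{"x": 0.2,"y": 1,"z": 0,"rx": 0,"ry": 0,"rz": 0,"gripper": 0},{"x": 0.2,"y": 1,"z": 0,"rx": 0,"ry": 0,"rz": 0,"gripper": 0}])

```text
clock: 11.2
eef_pos: [479.3, -168.6, 98.8]
tcp_rot: [3.14, 0.001, -0.396]
contact_force: [-5.2, -6.3, 1.3]
opening: 0.501
grasp_force: 3.8
```

>>> servo_tool(deltas=[{"x": 0.2,"y": 1,"z": 0,"rx": 0,"ry": 0,"rz": 0,"gripper": 0},{"x": 0.2,"y": 1,"z": 0,"rx": 0,"ry": 0,"rz": 0,"gripper": 0}])

```text
clock: 11.4
eef_pos: [479.4, -167.9, 98.8]
tcp_rot: [3.14, 0.0, -0.396]
contact_force: [-5.2, -8.9, 2.1]
opening: 0.501
grasp_force: 5.0
```

>>> servo_tool(deltas=[{"x": 0.2,"y": 1,"z": 0,"rx": 0,"ry": 0,"rz": 0,"gripper": 0},{"x": 0.2,"y": 1,"z": 0,"rx": 0,"ry": 0,"rz": 0,"gripper": 0}])

```text
clock: 11.6
eef_pos: [479.5, -167.0, 98.8]
tcp_rot: [3.14, 0.001, -0.395]
contact_force: [-5.8, -9.6, 2.9]
opening: 0.499
grasp_force: 5.5
```

The knob resists to about 10 N, so the squeeze is right. Now I'll let go, centre the fingers and rise clear.

>>> servo_tool(deltas=[{"x": 0,"y": -4,"z": 0,"rx": 0,"ry": 0,"rz": 0,"gripper": 0},{"x": 0,"y": -8,"z": 0,"rx": 0,"ry": 0,"rz": 0,"gripper": 0},{"x": 0,"y": -12,"z": 0,"rx": 0,"ry": 0,"rz": 0,"gripper": 0},{"x": 0,"y": -12,"z": 0,"rx": 0,"ry": 0,"rz": 0,"gripper": 0.1},{"x": 0,"y": -12,"z": 10,"rx": 0,"ry": 0,"rz": 0,"gripper": 0.1},{"x": 0,"y": -12,"z": 40,"rx": 0,"ry": 0,"rz": 0,"gripper": 0.1},{"x": 0,"y": -12,"z": 80,"rx": 0,"ry": 0,"rz": 0,"gripper": 0.1},{"x": -40,"y": -20,"z": 110,"rx": 0,"ry": 0,"rz": 0,"gripper": 0.1},{"x": -80,"y": -30,"z": 120,"rx": 0,"ry": 0,"rz": 0,"gripper": 0.1},{"x": -100,"y": -30,"z": 120,"rx": 0,"ry": 0,"rz": 0,"gripper": 0.1}])

```text
clock: 12.6
eef_pos: [378.7, -196.5, 221.1]
tcp_rot: [3.141, -0.003, -0.396]
contact_force: [0.2, -0.1, -1.0]
opening: 0.547
grasp_force: 0.0
```

Run:
```python
from h import *
import cv2
a=r.grab_frame("scene");print(np.round(r.sense()['contact_force'],1));b=cv2.imread("pics/scene0.png")
c=[cv2.resize(i[130:270,200:335],None,fx=2.9,fy=2.9,interpolation=2) for i in(b,a)]
cv2.imwrite("pics/cmp2.png",np.hstack(c))
```

```text
[-2.7  1.4 -0.6]
```

View pics/cmp2.png

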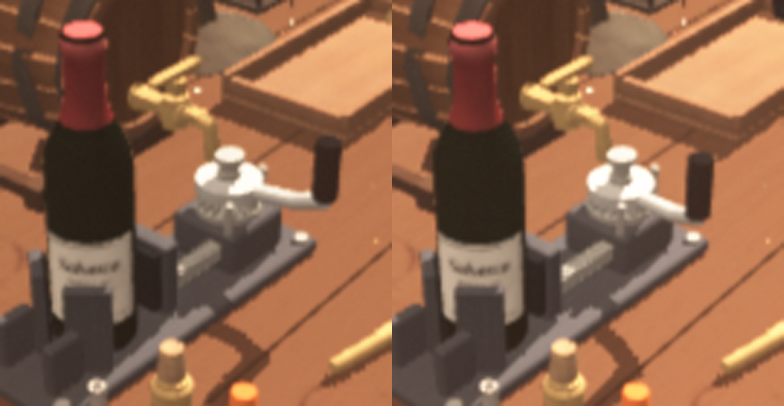

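The picture shows the bottle upright in the closed jaws, the handle down, the stopper in place and the arm clear. I'm handing in the job.

```bash
python3 -c "
from rig import r
print(r.sign_off())"
```

```text
the job is handed in; nothing more can be done
None
```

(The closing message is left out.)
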